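# Offer a block heater's cover up to its hinge and hold it for the pin

### The arm

A 6-joint arm with a two-finger parallel gripper is mounted at the origin on the work surface. World frame = base frame: x ahead of the robot, y to its left, z up, the work surface at z = 0. Lengths are in m, angles in rad, forces in N, time in s.
With the tool pointing down it reaches from about 0.35 to 0.975 m from the base axis. Payload 4.9 kg.
Tool frame: the origin (TCP) lies at the very end of the fingers, on their centre line; the grasp point (between the pads) lies 19 mm behind it; z points along the fingers, y is the line along which they close (so a half turn about z gives the same grasp; the last joint's range is limited). The gripper opens to 85 mm and grips with 20 to 120 N. Pads are 22 mm wide; open, the fingers measure 114 mm over their backs; the gripper's body (76 mm by 85 mm) begins 54 mm behind the grasp point. The pads swing forward as they close: fully open they stand 13 mm farther back than shut.
Start: joints at [-1.268, 0.053, 1.613, -0, 1.476, -0.119], TCP at [0.256, -0.57, 0.231] pointing down, gripper open.
Joint ranges: [-3.01, 3.01], [-1.01, 2.22], [0.06, 2.58], [-1.02, 4.17], [0.09, 2.62], [-3.14, 3.14]. Speed limits (rad/s): [2.57, 2.57, 3.14, 3.14, 3.14, 3.14].

### API

Orientations are given as a rotation vector (axis times angle).
In Python, from station import telemetry, imaging, env, models gives the robot as it stands.
- The arm moves only by the tool carry_out, never from a script. Its argument "series" is a list of rows, each a list of 3 entries, a list of its own where there are three numbers: the shift along the tool's x, y, z in cm, then the turn, a rotation vector about the tool's x, y, z in degrees, then the gripper command: -1 is shut, 1 is fully open, values between are in proportion. In form: [[[dx, dy, dz], [wx, wy, wz], claw], ...]. A call has 1 to 12 rows; each row shifts and turns the commanded pose from where the row before left it, along the tool's axes as they then stand; what a row does not reach is not made up. A row lasts 1/12 s, in which the tool goes at most 41.7 mm and 7.16 degrees, less where a joint would pass 70% of its speed; a pose out of reach is approached as far as the arm can. A call with a gripper value outside its range is refused whole. The fingers move at their own pace and stop on an object; "squeeze" is the grip in N (left out, the last holds). Time passes only in rows, so rows that do not move let the fingers close. It gives the time, the measured TCP pose, the force, the opening and the grip force at its end, in the units of the state.
- telemetry.observe(): the state, without advancing time (a new reading comes with each control period).
- imaging.capture(name): name is "scene" or "top" or "wrist"; returns a dict with "frame" (400x640x3 uint8, red, green, blue), "z_map" (400x640 float32, m along the optical axis (not along the pixel's ray), 0 where there is no reading), "fx", "fy", "cx", "cy" (pixels), "R" (3x3) and "t" (3): a world point X has camera coordinates R X + t; the wrist camera has in their place "hand_eye" (4x4, takes a point from camera to tool coordinates, whose origin is the TCP and whose axes are the flange's). Camera axes: x right, y down, z forward; pixel columns grow to the right and rows downward; lengths in m; the calibration is good to about 2 mm. A picture is of the moment at which its call begins: read the wrist's pose just before it.
- env.close_job(): hands the job in; it is judged then, once.
Trained networks look in the newest picture that a camera, given by its name, has taken for a name from the list of things; names that differ only in an ending like _2 or _b are one class to them, and where a whole thing is asked for, a point or a joint stands for the part that bears it (a point fixed in the world has none). Each returns a list of dicts, best first, with "conf" (0 to 1); they miss things now and then, are a little off and sometimes report something else, mostly with a low value. They report only what shows in the picture. A call takes as long as a camera call.
- models.look_for(camera, name): "position" ([x, y, z] in m, in world coordinates, good to about 4 mm: the middle of the surface that is visible of it).
- models.silhouettes(camera, name): "mask" (400x640 bool, what is visible of it).
- models.spot_point(camera, name): "position" ([x, y, z] in m, in world coordinates, good to about 4 mm: a listed point, or the origin of a listed thing).
The state is a dict: "clock": time; "joints": joint angles; "qd": joint speeds; "effort": joint torques, N m; "tool_pos": TCP position; "ee_rot": TCP orientation; "contact_force": force on the tool from outside, world axes, zero at the start; "torque": the same for the moment, N m; "width": finger opening in m; "finger_force": force on a finger pad.
Only numpy, scipy, OpenCV 4.12 (cv2) and the standard library are available. Lean on these libraries where they do the work, as an engineer would, in place of code of your own. Each camera call takes 0.05 s, during which the arm holds its last target. There are 200 camera calls.

### The job

The cover of the block heater is off its hinge. Lift the cover by its handle, set it gently (not dropped) and level on the heater's sealing rim with its two hinge knuckles down between the knuckles of the jamb, then press it fully down against the springy seal so that the knuckle holes line up straight, and finish like that: still holding the cover pressed down and lined up so that a colleague can slide in the hinge pin. Leave everything else on the bench where it is.

Things in the scene. Friction and masses are not known exactly. Their poses are not given: they have to be found in the camera images.
- heater: dry-block heater, white, fixed to the bench: housing 230 x 230 mm and 100 mm high with an open well full of tubes in the top and a sloping console on its -x side. Origin: on the bench under the middle of the well; +x points to the hinge side, +y along the hinge axis to the left, z up
- rim (a point): middle of the heater's flat top rim, 100 mm above the bench. A black rubber seal, a rectangle of strips 150 x 190 mm round the well, stands 5 mm proud of the rim and gives way downwards: it begins to yield at 4 N and is flush with the hard rim at 12 N in all (the cover's own weight of about 4 N included, so about 8 N of push is needed, and more does no harm up to 25 N). The cover is fully down when its flat underside lies on this hard rim; its middle is then over this point
- jamb_left (a point): middle of the left hinge opening on the heater, on the hinge axis, 100 mm in +x from the middle of the rim, 65 mm to +y and 9 mm above the rim. The opening is 28 mm wide along y between two fixed steel knuckles (16 mm barrels with 8 mm holes along y, chamfered ends) and open at the top and towards -x. Behind it, 9.5 mm in +x from the axis, stands the upright face of the jamb block (17 mm high). Axes as the heater's
- jamb_right (a point): middle of the right hinge opening on the heater, like the left one, 65 mm to the heater's -y
- cover: the loose cover: grey flat plate 170 (x) x 210 (y) x 18 mm, about 0.4 kg, lying flat on the bench, right side up. Origin: middle of its flat underside; its hinge edge is at +x, z up
- cover_handle (a point): middle of the cover's handle, 52 mm above its underside: a straight black bar 14 mm wide (x), 104 mm long (y), 16 mm high, with 26 mm free under it, on two posts 84 mm apart, over the cover's middle and centre of mass. Axes as the cover's
- cover_left (a point): middle of the cover's left knuckle, on the axis of its hole: steel barrel 24 mm long (y), 16 mm across, 8 mm hole along y, chamfered ends; 100 mm in +x and 65 mm in +y from the cover's middle, 9 mm above its underside. It belongs at jamb_left, where it has 2 mm play to either side along y and stops against the jamb's face 1.5 mm behind (+x of) the aligned place
- cover_right (a point): middle of the cover's right knuckle, like the left one, at 65 mm to the cover's -y. It belongs at jamb_right
- tube_rack_mid (a point): bystander, leave it alone: yellow stepped tube rack with tubes, 60 x 130 mm, 60 mm high; its middle
- tube_box_mid (a point): bystander, leave it alone: flat smoky tube box with 24 holes, 85 x 125 x 42 mm; its middle
- jar_mid (a point): bystander, leave it alone: small brown glass jar, 40 mm across, 50 mm high; its middle
- bottle_mid (a point): bystander, leave it alone: plastic bottle, 56 mm across, 130 mm high; its middle
- hinge_pin_mid (a point): bystander, leave it alone: the hinge pin, a steel rod 5 mm thick and 200 mm long with a bent end, lying in a low steel tray, for the colleague to use; its middle
- screwdriver_grip (a point): bystander, leave it alone: screwdriver 170 mm long, lying in the same tray; the middle of its handle

How it is judged:
On the way, in this order (a step that is already met when the one before it is completed fails the run):
1. the cover rests level on the heater's seal, its knuckles at the openings of the jamb (x of cover_left in the frame of jamb_left between -0.008 and 0.008 m and y of cover_left in the frame of jamb_left between -0.005 and 0.005 m and z of cover_left in the frame of jamb_left between -0.002 and 0.008 m and x of cover_right in the frame of jamb_right between -0.008 and 0.008 m and y of cover_right in the frame of jamb_right between -0.005 and 0.005 m and z of cover_right in the frame of jamb_right between -0.002 and 0.008 m and angle between cover's own z axis and vertical below 0.06 rad and contact force between cover and heater above 0.3 N).
2. the cover is pressed down and its knuckle holes line up with the jamb's (x of cover_left in the frame of jamb_left between -0.0022 and 0.0022 m and y of cover_left in the frame of jamb_left between -0.004 and 0.004 m and z of cover_left in the frame of jamb_left between -0.002 and 0.002 m and x of cover_right in the frame of jamb_right between -0.0022 and 0.0022 m and y of cover_right in the frame of jamb_right between -0.004 and 0.004 m and z of cover_right in the frame of jamb_right between -0.002 and 0.002 m and contact force between the fingers and cover above 1 N and angle between cover's own z axis and vertical below 0.035 rad), for 0.3 s.
At the end, for the whole second after the job is handed in: Both of the cover's knuckle holes lie within 2.2 mm front to back, 2 mm up and down and 4 mm along it of their places on the jamb's hinge axis; the cover is level within 2 degrees, and the gripper still presses it there (over 1 N): let go, the seal would lift it out of line (all of step 2); the arm keeps its last pose, push and grip.
It fails at once if the cover is dropped or slammed onto the heater (faster than 0.35 m/s within 30 mm above its seat) (z of cover_handle in the frame of rim between 0.03 and 0.087 m and x of cover_handle in the frame of rim between -0.08 and 0.08 m and y of cover_handle in the frame of rim between -0.08 and 0.08 m and linear speed of cover above 0.35 m/s).
It fails at once if something else on the bench is pushed more than 25 mm from its place (distance of any of tube_rack_mid, tube_box_mid, jar_mid, bottle_mid, hinge_pin_mid, screwdriver_grip from where it was at the start of the episode above 0.025 m).
It also fails if it takes over 45 s, if anything falls off the work surface, if the arm or the gripper's body presses on something with over 40 N, if the wrist force passes 120 N, or if a joint passes its speed limit or range.

## Working session

There is one attempt and no reset: what is moved stays moved. The work goes in short steps, Python scripts to look and compute and a tool call to move; the robot and the scene stay as the last step left them, time stands still between calls to the robot, and variables do not carry over. Pictures are saved under pics/ and viewed, at most 10 in all, crops included, and the job is handed in when it is done.

Besides the shell and the picture viewer there is one more tool, called after "Emit:" as name([rows], argument=value, ...), one row to a line, values as JSON. carry_out: Moves the arm, as the interface text tells. Its arguments: {"type":"object","properties":{"series":{"type":"array"},"squeeze":{"type":"number"}},"required":["series"]}

```bash
mkdir -p pics; python3 - <<'E'
from station import telemetry, imaging, models
import cv2, numpy as np
s=telemetry.observe(); print(s['clock'],s['tool_pos'],s['ee_rot'],s['width'],s['contact_force'])
ims=[]
for c in ['scene','top']:
    im=imaging.capture(c); ims.append(im['frame'])
    for n in ['heater','rim','jamb_left','jamb_right','cover','cover_handle','cover_left','cover_right','bottle_mid','jar_mid','tube_rack_mid','tube_box_mid','hinge_pin_mid']:
        r=models.spot_point(c,n); print(c,n,[(np.round(d['position'],3).tolist(),round(d['conf'],2)) for d in r[:2]])
a=np.vstack(ims); cv2.imwrite('pics/a.png',cv2.resize(a[:,:,::-1],(480,600)))
cv2.imwrite('pics/top.png',ims[1][:,:,::-1]); cv2.imwrite('pics/scene.png',ims[0][:,:,::-1])
E
```

```text
0.0 [ 0.25569384 -0.56962101  0.2300643 ] [-3.06997013e+00 -6.57173358e-01  2.63035880e-04] 0.0855103519210652 [-0.4329506   0.17320294 -0.52468455]
scene heater [([0.673, -0.281, 0.007], 0.53)]
scene rim [([0.488, 0.289, 0.104], 0.68)]
scene jamb_left [([0.599, 0.324, 0.111], 0.88), ([0.582, -0.202, 0.051], 0.45)]
scene jamb_right [([0.574, 0.195, 0.106], 0.66)]
scene cover [([0.582, -0.201, 0.002], 0.78), ([0.486, 0.277, -0.002], 0.37)]
scene cover_handle [([0.58, -0.204, 0.052], 0.92)]
scene cover_left [([0.688, -0.152, 0.01], 0.88)]
scene cover_right [([0.671, -0.28, 0.007], 0.57)]
scene bottle_mid [([0.574, 0.49, 0.066], 0.7)]
scene jar_mid [([0.39, 0.015, 0.025], 0.61)]
scene tube_rack_mid [([0.761, -0.026, 0.026], 0.67), ([0.436, 0.548, 0.021], 0.29)]
scene tube_box_mid [([0.437, 0.544, 0.018], 0.8)]
scene hinge_pin_mid [([0.478, -0.597, 0.002], 0.53)]
top heater [([0.487, 0.285, -0.001], 0.63)]
top rim [([0.491, 0.286, 0.097], 0.62), ([0.686, -0.15, 0.011], 0.31)]
top jamb_left [([0.6, 0.324, 0.109], 0.67)]
top jamb_right [([0.572, 0.198, 0.108], 0.82)]
top cover [([0.584, -0.203, -0.004], 0.56), ([0.462, -0.534, 0.013], 0.27)]
top cover_handle [([0.578, -0.204, 0.051], 0.97), ([0.488, 0.285, 0.002], 0.49)]
top cover_left [([0.686, -0.151, 0.012], 0.89), ([0.602, 0.32, 0.108], 0.31)]
top cover_right [([0.671, -0.281, 0.01], 0.71)]
top bottle_mid [([0.576, 0.491, 0.064], 0.77)]
top jar_mid [([0.458, -0.534, 0.014], 0.67), ([0.392, 0.014, 0.027], 0.47)]
top tube_rack_mid [([0.763, -0.028, 0.026], 0.87), ([0.574, 0.491, 0.068], 0.42)]
top tube_box_mid [([0.436, 0.543, 0.021], 0.77), ([0.686, -0.148, 0.008], 0.65)]
top hinge_pin_mid [([0.481, -0.596, 0.004], 0.48)]
```

View pics/top.png

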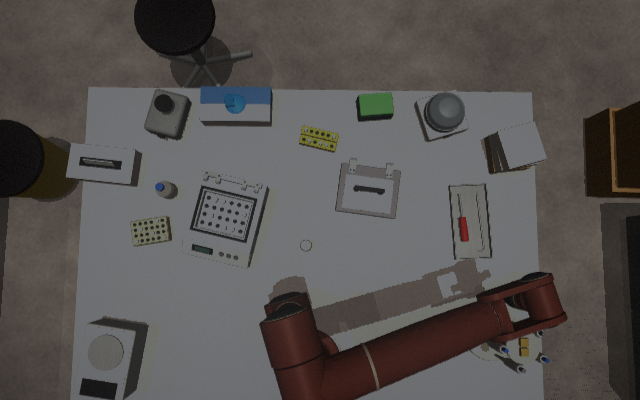

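View pics/scene.png

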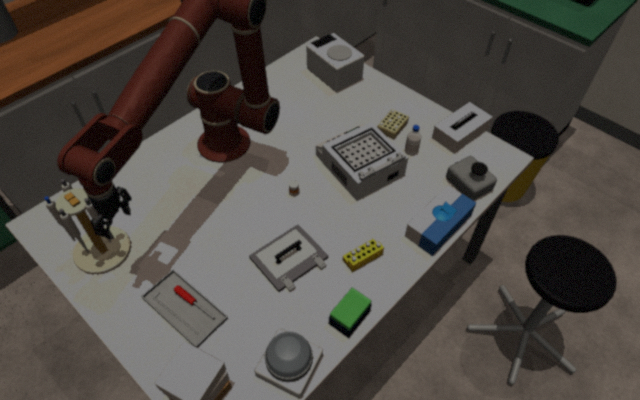

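Top view: the cover is at about (368,190) with its knuckles at (354,162) and (390,168). The heater is at (225,215) with its jamb knuckles at (208,177)–(258,187). The networks agree with this: cover yaw is about -7°, heater about -12°, and the sizes match. I'll go above the handle first.

Emit:
carry_out([
  [[0,0,0],[0,0,-6.5],1],
  [[0,0,0],[0,0,-6.5],1],
  [[0,0,0],[0,0,-6.5],1],
  [[0,0,0],[0,0,-6.5],1],
  [[0,0,0],[0,0,-6.5],1],
  [[0,0,0],[0,0,-6.5],1],
  [[0,0,0],[0,0,-6.5],1],
  [[0,0,0],[0,0,-6.5],1],
  [[0,0,0],[0,0,-6.5],1],
])

```text
clock: 2.15
tool_pos: [0.2559, -0.5702, 0.2313]
ee_rot: [-2.353, -2.081, 0.0]
contact_force: [-0.5, -0.4, -0.4]
width: 0.0852
finger_force: 0.0
```

Emit:
carry_out([
  [[3.3,2.3,0],[0,0,0],1],
  [[3.3,2.3,0],[0,0,0],1],
  [[3.3,2.3,0],[0,0,0],1],
  [[3.3,2.3,0],[0,0,0],1],
  [[3.3,2.3,0],[0,0,0],1],
  [[3.3,2.3,0],[0,0,0],1],
  [[3.3,2.3,0],[0,0,0],1],
  [[3.3,2.3,0],[0,0,0],1],
  [[3.3,2.3,0],[0,0,0],1],
  [[3.3,2.3,0],[0,0,0],1],
  [[3.3,2.3,0],[0,0,0],1],
  [[3.3,2.3,0],[0,0,0],1],
])

```text
clock: 3.15
tool_pos: [0.5813, -0.2109, 0.2315]
ee_rot: [2.358, 2.075, 0.0]
contact_force: [0.3, -1.0, 0.4]
width: 0.0855
finger_force: 0.0
```

```bash
cat > h.py <<'E'
from station import telemetry, imaging, models, env
import numpy as np, cv2
from scipy.spatial.transform import Rotation as R
def pose():
    s=telemetry.observe(); return np.array(s['tool_pos']),R.from_rotvec(s['ee_rot']),s
def go(target,yaw_y=None):
    "shift in present tool axes [cm]; turn about tool z [deg] so that tool y has world yaw yaw_y"
    p,r,s=pose(); M=r.as_matrix()
    d=100*M.T@(np.array(target)-p)
    y=np.degrees(np.arctan2(M[1,1],M[0,1]))
    print('tcp',p.round(4),'yaw tool y',round(y,2),'tilt',np.degrees(np.arccos(-M[2,2])).round(2),'t',s['clock'],'F',np.round(s['contact_force'],1),'w',s['width'])
    print('shift cm',d.round(2),'turn z',None if yaw_y is None else round(y-yaw_y,2))
def wrist():
    "image and world point per pixel"
    p,r,s=pose(); im=imaging.capture('wrist'); z=im['z_map']
    v,u=np.mgrid[:400,:640]
    c=np.stack([(u-im['cx'])/im['fx']*z,(v-im['cy'])/im['fy']*z,z,np.ones_like(z)],-1)
    W=(c@np.array(im['hand_eye']).T)[...,:3]@r.as_matrix().T+p
    W[z==0]=np.nan
    return im,W
E
python3 - <<'E'
from h import *
go([0.579,-0.204,0.15],-7)
im,W=wrist(); cv2.imwrite('pics/w1.png',im['frame'][:,:,::-1])
P={}
for n in ['cover_handle','cover_left','cover_right']:
    r=models.spot_point('wrist',n); print(n,[(np.round(d['position'],4).tolist(),round(d['conf'],2)) for d in r[:2]])
# plate top and handle from depth
z=W[...,2]; near=np.hypot(W[...,0]-.579,W[...,1]+.204)<.16
for nm,m in (('plate',near&(abs(z-.018)<.005)),('bar',near&(z>.052)&(z<.07))):
    q=W[m][:,:2]
    if len(q)>50: print(nm,m.sum(),np.median(z[m]).round(4),cv2.minAreaRect(q.astype(np.float32)*1000))
E
```

```text
tcp [ 0.5813 -0.2109  0.2315] yaw tool y -7.33 tilt 0.03 t 3.15 F [ 0.3 -1.   0.4] w 0.08550364426366275
shift cm [ 0.66 -0.32  8.15] turn z -0.33
cover_handle [([0.5822, -0.2, 0.0506], 0.67)]
cover_left [([0.6862, -0.1478, 0.0071], 0.72)]
cover_right [([0.6739, -0.2805, 0.0083], 0.76)]
plate 28562 0.0178 ((592.6944580078125, -203.68914794921875), (208.33055114746094, 191.8374786376953), 82.69012451171875)
bar 1485 0.0592 ((581.991455078125, -202.23545837402344), (102.9866943359375, 13.805806159973145), 83.04834747314453)
```

View pics/w1.png

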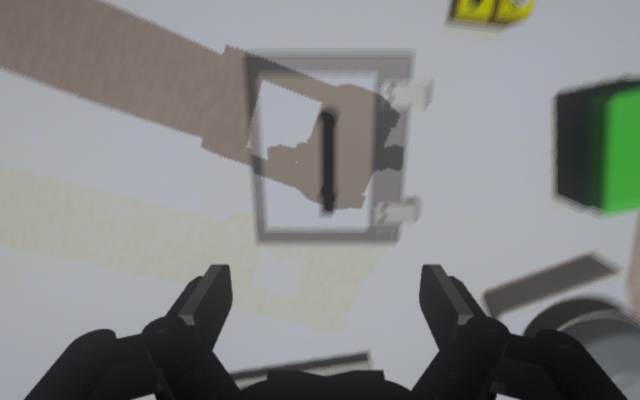

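Wrist view: the handle bar runs (328,110)–(328,215), and the knuckles are at (405,93) and (397,211) on the +x side. Depth puts the bar at (0.582,-0.202), yaw -7°, top at 0.060. This matches the given sizes, so I'll descend and grip.

Emit:
carry_out([
  [[0.9,0,3.5],[0,0,-0.3],1],
  [[0,0,3.5],[0,0,0],1],
  [[0,0,3.5],[0,0,0],1],
  [[0,0,3.5],[0,0,0],1],
  [[0,0,2.5],[0,0,0],1],
  [[0,0,2],[0,0,0],1],
  [[0,0,1.3],[0,0,0],1],
  [[0,0,0],[0,0,0],1],
  [[0,0,0],[0,0,0],0],
], squeeze=70)

```text
clock: 4.1
tool_pos: [0.5808, -0.2046, 0.0333]
ee_rot: [-2.355, -2.079, 0.001]
contact_force: [1.1, -0.7, 0.9]
width: 0.0756
finger_force: 0.0
```

Emit:
carry_out([
  [[0,0,0],[0,0,0],-0.5],
  [[0,0,0],[0,0,0],-1],
  [[0,0,0],[0,0,0],-1],
  [[0,0,0],[0,0,0],-1],
  [[0,0,0],[0,0,0],-1],
  [[0,0,0],[0,0,0],-1],
  [[0,0,0],[0,0,0],-1],
  [[0,0,0],[0,0,0],-1],
])

```text
clock: 4.77
tool_pos: [0.5821, -0.204, 0.0344]
ee_rot: [2.352, 2.08, 0.001]
contact_force: [-0.1, 0.4, 6.0]
width: 0.0126
finger_force: 70.7
```

Emit:
carry_out([
  [[0,0,-1],[0,0,0],-1],
  [[0,0,-2.5],[0,0,0],-1],
  [[0,0,-3.5],[0,0,0],-1],
  [[0,0,-3.5],[0,0,0],-1],
  [[0,0,-3.5],[0,0,0],-1],
  [[0,0,-3],[0,0,0],-1],
  [[0,0,-2],[0,0,0],-1],
], squeeze=90)

```text
clock: 5.35
tool_pos: [0.5814, -0.2038, 0.2262]
ee_rot: [2.352, 2.08, 0.001]
contact_force: [0.8, -0.2, -3.9]
width: 0.0121
finger_force: 88.3
```

Emit:
carry_out([
  [[1.3,-0.6,0],[0,0,0],-1],
  [[2.7,-1.1,0],[0,0,0],-1],
  [[2.7,-1.1,0],[0,0,0],-1],
  [[2.7,-1.2,0],[0,0,0],-1],
  [[2.7,-1.2,0],[0,0,0],-1],
  [[2.7,-1.2,0],[0,0,0],-1],
  [[2.7,-1.2,0],[0,0,0],-1],
  [[2.7,-1.2,0],[0,0,0],-1],
  [[2.7,-1.2,0],[0,0,0],-1],
  [[2.2,-0.9,0],[0,0,1.2],-1],
  [[1,-0.5,0],[0,0,1.2],-1],
  [[0,0,0],[0,0,2.3],-1],
])

```text
clock: 6.35
tool_pos: [0.4971, 0.0723, 0.22]
ee_rot: [-2.431, -1.983, 0.006]
contact_force: [-0.1, -0.8, -4.2]
width: 0.0122
finger_force: 88.3
```

```bash
python3 - <<'E'
from h import *
go([0.489,0.286,0.204],-12)
im,W=wrist(); np.savez('w2.npz',f=im['frame'],W=W); cv2.imwrite('pics/w2.png',im['frame'][:,:,::-1])
for n in ['rim','jamb_left','jamb_right','cover_left','cover_right','cover_handle']:
    r=models.spot_point('wrist',n); print(n,[(np.round(d['position'],4).tolist(),round(d['conf'],2)) for d in r[:2]])
z=W[...,2]; m=(z>.085)&(z<.125)&(W[...,1]>.13)
print(m.sum(),cv2.minAreaRect(W[m][:,:2].astype(np.float32)*1000))
E
```

```text
tcp [0.4971 0.0723 0.22  ] yaw tool y -11.59 tilt 0.36 t 6.35 F [-0.1 -0.8 -4.2] w 0.01221246219776593
shift cm [20.77 -5.08  1.63] turn z 0.41
rim []
jamb_left []
jamb_right [([0.5716, 0.1975, 0.1107], 0.64)]
cover_left [([0.6088, 0.1217, 0.1885], 0.98)]
cover_right [([0.5795, -0.0067, 0.1925], 0.75), ([0.6048, 0.1191, 0.1906], 0.47)]
cover_handle [([0.4991, 0.0729, 0.2383], 0.89)]
7796 ((479.5087585449219, 202.82211303710938), (49.73494338989258, 233.36788940429688), 81.93199157714844)
```

View pics/w2.png

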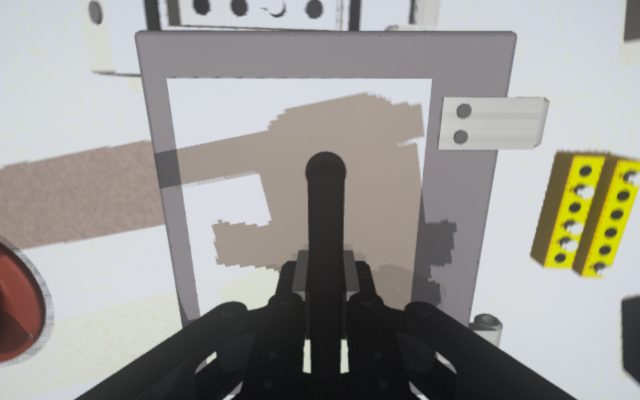

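Wrist view: the cover hangs straight in the grip. Its plate corners are at (137,33) and (515,33), and its left knuckle is at (495,122). Only a strip of the heater shows at the top. I'll fit the heater pose from the top depth and the cover-in-hand pose from this frame.

```bash
cat >> h.py <<'E'
def cam(c):
    im=imaging.capture(c); z=im['z_map']; v,u=np.mgrid[:400,:640]
    q=np.stack([(u-im['cx'])/im['fx']*z,(v-im['cy'])/im['fy']*z,z],-1)
    W=(q-np.array(im['t']))@np.array(im['R']); W[z==0]=np.nan
    return im,W
E
python3 - <<'E'
from h import *
for c in ('top','scene'):
    im,W=cam(c); np.savez(c+'.npz',f=im['frame'],W=W); z=W[...,2]
    box=(abs(W[...,0]-.49)<.2)&(abs(W[...,1]-.286)<.17)
    m=box&(z>.092)&(z<.125); print(c,m.sum(),cv2.minAreaRect(W[m][:,:2].astype(np.float32)*1000))
    j=box&(z>.106)&(z<.13)&(W[...,0]>.55); print('jamb',j.sum(),cv2.minAreaRect(W[j][:,:2].astype(np.float32)*1000) if j.sum()>5 else '')
    for n in ['rim','jamb_left','jamb_right','cover_left','cover_right']:
        r=models.spot_point(c,n); print(n,[(np.round(d['position'],4).tolist(),round(d['conf'],2)) for d in r[:1]])
d=np.load('w2.npz'); W=d['W']; p,r,s=pose()
# cover in tool frame
T=(W-p)@r.as_matrix(); z=W[...,2]
pl=(abs(T[...,0])<.13)&(abs(T[...,1])<.1)&(abs(z-np.nanmedian(z[60:75,200:430]))<.01)
q=T[pl]; A=np.c_[q[:,:2],np.ones(len(q))]; co=np.linalg.lstsq(A,q[:,2],rcond=None)[0]; print('plate top in tool: slope',co[:2].round(4),'z',co[2].round(4))
n=100; yy=q[:,1]; xs=q[:,0]
for a,b in ((-.06,-.03),(-.03,0),(0,.03),(.03,.06)): print('far edge x at y',a,np.percentile(xs[(yy>a)&(yy<b)],99.5).round(4))
for a,b in ((.03,.06),(.06,.09)):
    k=(xs>a)&(xs<b); print('y edges at x',a,np.percentile(yy[k],[.5,99.5]).round(4))
# heater -y edge in world from wrist
m=(z>.096)&(z<.103)&(W[...,1]>.13); q=W[m]
for a in np.arange(.38,.56,.03):
    k=(q[:,0]>a)&(q[:,0]<a+.03)
    if k.sum()>20: print('heater edge',(a+.015).round(3),np.percentile(q[k,1],1).round(4))
E
```

```text
top 2729 ((497.26568603515625, 281.55718994140625), (232.83023071289062, 234.2552490234375), 77.2313232421875)
jamb 440 ((579.3172607421875, 273.19427490234375), (198.66529846191406, 72.48589324951172), 78.6513671875)
rim [([0.4925, 0.2839, 0.0989], 0.6)]
jamb_left [([0.6034, 0.3224, 0.1059], 0.65)]
jamb_right [([0.5729, 0.2014, 0.108], 0.78)]
cover_left [([0.6104, 0.1153, 0.1976], 0.58)]
cover_right [([0.5829, -0.018, 0.1943], 0.65)]
scene 1350 ((497.72869873046875, 279.78125), (235.9126739501953, 239.24465942382812), 77.34771728515625)
jamb 360 ((590.65478515625, 251.84075927734375), (224.49932861328125, 76.78196716308594), 87.62626647949219)
rim [([0.4864, 0.2898, 0.1024], 0.8)]
jamb_left [([0.6008, 0.3242, 0.1118], 0.6)]
jamb_right []
cover_left [([0.6075, 0.1098, 0.1987], 0.83)]
cover_right [([0.5837, -0.0147, 0.1953], 0.76)]
plate top in tool: slope [0.0014 0.0088] z 0.0201
far edge x at y -0.06 0.108
far edge x at y -0.03 0.1084
far edge x at y 0 0.1083
far edge x at y 0.03 0.1083
y edges at x 0.03 [-0.0871  0.0896]
y edges at x 0.06 [-0.087   0.0981]
heater edge 0.395 0.2022
heater edge 0.425 0.21
heater edge 0.455 0.2035
heater edge 0.485 0.1981
heater edge 0.545 0.1859
heater edge 0.575 0.1856
```

Emit:
carry_out([
  [[1.2,-0.3,0],[0,0,0],-1],
  [[2.4,-0.6,0],[0,0,0],-1],
  [[2.4,-0.6,0],[0,0,0],-1],
  [[2.4,-0.6,0],[0,0,0],-1],
  [[2.4,-0.7,0],[0,0,0],-1],
  [[2.4,-0.7,0],[0,0,0],-1],
  [[2.4,-0.7,0],[0,0,0],-1],
  [[2.2,-0.6,0],[0,0,0],-1],
  [[1.6,-0.4,0],[0,0,0],-1],
  [[0.9,-0.2,1],[0,0,0],-1],
  [[0,0,2],[0,0,1],-1],
  [[0,0,1.5],[0,0,0],-1],
])

```text
clock: 8.3
tool_pos: [0.4883, 0.2799, 0.1769]
ee_rot: [2.453, 1.962, -0.001]
contact_force: [-0.9, -0.6, -4.0]
width: 0.0124
finger_force: 88.2
```

```bash
python3 - <<'E'
from h import *
go([0.4846,0.2817,0.17],-12.6)
im,W=wrist(); np.savez('w3.npz',f=im['frame'],W=W)
cv2.imwrite('pics/w3.png',cv2.resize(im['frame'][60:220,400:620,::-1],None,fx=3.6,fy=3.6,interpolation=cv2.INTER_CUBIC))
for n in ['jamb_left','jamb_right','cover_left','cover_right','cover_handle']:
    r=models.spot_point('wrist',n); print(n,[(np.round(d['position'],4).tolist(),round(d['conf'],2)) for d in r[:2]])
E
```

```text
tcp [0.4883 0.2799 0.1769] yaw tool y -12.69 tilt 0.02 t 8.3 F [-0.9 -0.6 -4. ] w 0.012443973679032942
shift cm [ 0.09 -0.4   0.69] turn z -0.09
jamb_left []
jamb_right []
cover_left [([0.6019, 0.3242, 0.1453], 0.93)]
cover_right [([0.5692, 0.1985, 0.1491], 0.69)]
cover_handle [([0.4872, 0.2839, 0.1924], 0.95)]
```

View pics/w3.png

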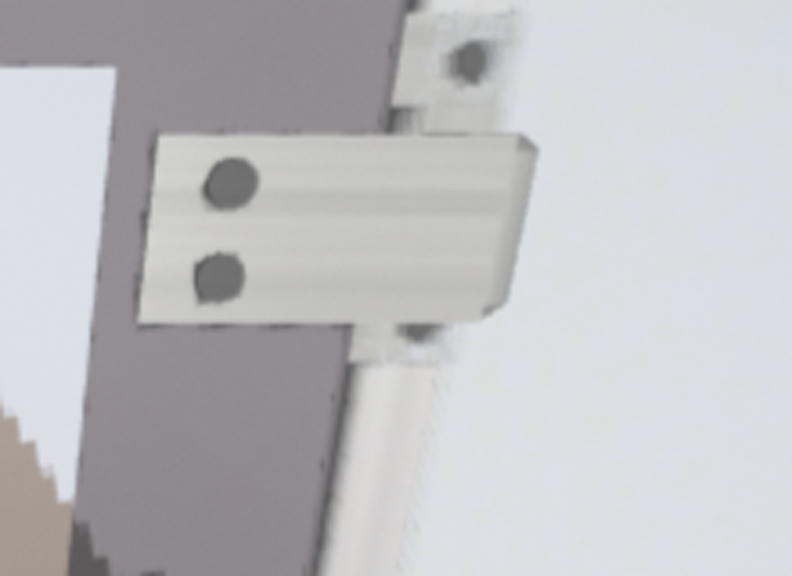

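Crop of the left knuckle: the cover knuckle spans crop (140–535, 135–325). Jamb parts show above it at (405–515, 10–130) and below it at (350–450, 325–360). I'll use depth to place their ends relative to the cover knuckle.

```bash
python3 - <<'E'
from h import *
W=np.load('w3.npz')['W']; a=np.radians(-12.65)
ex=np.array([np.cos(a),np.sin(a)]); ey=np.array([-np.sin(a),np.cos(a)])
o=np.array([.489,.2832])
H=np.stack([(W[...,:2]-o)@ex*1000,(W[...,:2]-o)@ey*1000,W[...,2]*1000],-1)
for cols in ((455,460),(465,470)) :
    for u in cols[:1]:
        u0=400+u//3.6
        print('col crop',u)
        for cy in range(0,380,8):
            v=int(60+cy/3.6); h=H[v,int(u0)]; print(cy,h.round(1),end=' | ')
        print()
print('col 400');
for cy in range(310,400,6): print(cy,H[int(60+cy/3.6),int(400+400/3.6)].round(1),end=' | ')
m=(H[...,2]>108)&(H[...,2]<121)&(abs(H[...,0]-105)<16); q=H[m]
for lo in range(20,130,4):
    k=(q[:,1]>=lo)&(q[:,1]<lo+4); print(lo,k.sum(),q[k].min(0).round(0)[0] if k.sum() else '',q[k].max(0).round(0)[[0,2]] if k.sum() else '')
E
```

```text
col crop 455
0 [113.5  94.4 116.8] | 8 [113.9  93.4 116.6] | 16 [113.3  92.3 118. ] | 24 [113.2  91.2 118.6] | 32 [113.7  90.2 118. ] | 40 [114.1  88.6 117.9] | 48 [114.1  87.5 118.2] | 56 [114.3  86.4 118.2] | 64 [114.8  85.4 117.6] | 72 [115.5  83.8 117. ] | 80 [114.9  82.7 118.5] | 88 [115.3  81.6 118.2] | 96 [116.1  80.5 117. ] | 104 [116.1  79.4 117.4] | 112 [116.4  77.8 117.3] | 120 [116.2  76.7 118.2] | 128 [116.7  75.6 117.6] | 136 [100.3  74.9 146.2] | 144 [ 92.1  73.9 160.8] | 152 [ 92.   73.  161.3] | 160 [ 92.6  72.1 160.4] | 168 [ 92.7  71.2 160.6] | 176 [ 92.6  70.3 161. ] | 184 [ 93.5  68.9 160. ] | 192 [ 93.4  68.1 160.4] | 200 [ 93.5  67.2 160.6] | 208 [ 93.1  66.3 161.5] | 216 [ 94.2  64.9 160.2] | 224 [ 93.8  64.  161.1] | 232 [ 94.   63.1 161. ] | 240 [ 94.3  62.2 160.8] | 248 [ 95.1  61.1 159.8] | 256 [ 95.1  59.8 160.3] | 264 [ 95.2  58.9 160.3] | 272 [ 95.  58. 161.] | 280 [ 95.   57.1 161.3] | 288 [ 95.7  55.6 160.7] | 296 [ 95.2  54.8 161.7] | 304 [ 95.5  53.8 161.6] | 312 [ 96.2  52.8 160.7] | 320 [ 96.8  51.7 160. ] | 328 [122.8  42.9 118. ] | 336 [123.1  4
[... 1538 characters left out ...]
.2] | 340 [113.2  41.3 119.3] | 346 [113.9  40.  118.5] | 352 [114.4  39.2 117.7] | 358 [114.5  38.  117.9] | 364 [115.6  36.4 116.5] | 370 [115.4  35.9 117. ] | 376 [115.7  34.6 116.9] | 382 [116.7  33.  115.4] | 388 [116.2  32.6 116.5] | 394 [116.9  31.2 115.8] | 20 142 109.0 [121. 118.]
24 144 109.0 [121. 118.]
28 145 109.0 [121. 118.]
32 150 109.0 [121. 118.]
36 142 106.0 [121. 120.]
40 155 105.0 [121. 121.]
44 0  
48 0  
52 0  
56 0  
60 0  
64 0  
68 0  
72 62 109.0 [121. 120.]
76 211 106.0 [121. 120.]
80 188 106.0 [121. 120.]
84 196 105.0 [121. 120.]
88 209 105.0 [121. 120.]
92 187 106.0 [121. 120.]
96 188 109.0 [121. 118.]
100 0  
104 0  
108 0  
112 0  
116 0  
120 0  
124 0  
128 0
```

Emit:
carry_out([
  [[0.2,-0.3,0.3],[0,0,0],-1],
  [[0,0,0],[0,0,0],-1],
  [[0,0,0],[0,0,0],-1],
  [[0,0,0],[0,0,0],-1],
])

```text
clock: 8.93
tool_pos: [0.4864, 0.2817, 0.1757]
ee_rot: [2.454, 1.961, 0.001]
contact_force: [-0.4, 0.7, -3.9]
width: 0.0123
finger_force: 88.3
```

```bash
cat >> h.py <<'E'
def hf():
    a=np.radians(-12.65); p,r,s=pose(); d=p[:2]-[.489,.2832]
    y=np.degrees(np.arctan2(r.as_matrix()[1,1],r.as_matrix()[0,1]))
    print('TCP in heater mm',(1000*d@[np.cos(a),np.sin(a)]).round(2),(1000*d@[-np.sin(a),np.cos(a)]).round(2),'z',(1000*p[2]).round(2),'yaw',y.round(2),'F',np.round(s['contact_force'],1),'t',s['clock'])
E
python3 -c "from h import *; hf()"
```

```text
TCP in heater mm -2.24 -2.01 z 175.7 yaw -12.73 F [-0.4  0.7 -3.9] t 8.9333
```

Emit:
carry_out([
  [[0.05,0,0.7],[0,0,0],-1],
  [[0,0,0.7],[0,0,0],-1],
  [[0,0,0.7],[0,0,0],-1],
  [[0,0,0],[0,0,0],-1],
  [[0,0,0],[0,0,0],-1],
])

```text
clock: 9.35
tool_pos: [0.4856, 0.2818, 0.1529]
ee_rot: [-2.454, -1.961, 0.004]
contact_force: [0.1, -0.3, -3.2]
width: 0.0128
finger_force: 88.2
```

```bash
python3 - <<'E'
from h import *
hf()
im,W=wrist(); np.savez('w4.npz',f=im['frame'],W=W)
cv2.imwrite('pics/w4.png',cv2.resize(im['frame'][60:220,400:620,::-1],None,fx=3.6,fy=3.6,interpolation=cv2.INTER_CUBIC))
a=np.radians(-12.65); o=np.array([.489,.2832]); D=W[...,:2]-o
H=np.dstack([D@[np.cos(a),np.sin(a)]*1000,D@[-np.sin(a),np.cos(a)]*1000,W[...,2]*1000])
for u in (440,480):
    print('col crop',u)
    for cy in list(range(0,400,10)): print(cy,H[int(60+cy/3.6),int(400+u/3.6)].round(0).tolist(),end='|')
E
```

```text
TCP in heater mm -2.99 -2.07 z 152.89 yaw -12.73 F [ 0.1 -0.3 -3.2] t 9.35
col crop 440
0 [105.0, 95.0, 98.0]|10 [96.0, 93.0, 115.0]|20 [97.0, 92.0, 114.0]|30 [97.0, 90.0, 115.0]|40 [97.0, 89.0, 115.0]|50 [97.0, 88.0, 115.0]|60 [97.0, 86.0, 116.0]|70 [98.0, 85.0, 115.0]|80 [97.0, 83.0, 116.0]|90 [98.0, 82.0, 115.0]|100 [98.0, 81.0, 116.0]|110 [98.0, 79.0, 115.0]|120 [107.0, 78.0, 100.0]|130 [107.0, 76.0, 100.0]|140 [87.0, 76.0, 137.0]|150 [87.0, 75.0, 137.0]|160 [88.0, 73.0, 136.0]|170 [88.0, 72.0, 137.0]|180 [88.0, 71.0, 137.0]|190 [89.0, 70.0, 136.0]|200 [88.0, 68.0, 137.0]|210 [89.0, 67.0, 137.0]|220 [89.0, 66.0, 136.0]|230 [89.0, 65.0, 136.0]|240 [89.0, 63.0, 136.0]|250 [90.0, 62.0, 136.0]|260 [91.0, 60.0, 136.0]|270 [90.0, 59.0, 137.0]|280 [91.0, 58.0, 136.0]|290 [90.0, 57.0, 137.0]|300 [92.0, 55.0, 135.0]|310 [91.0, 54.0, 138.0]|320 [92.0, 53.0, 136.0]|330 [103.0, 48.0, 118.0]|340 [103.0, 47.0, 118.0]|350 [104.0, 45.0, 118.0]|360 [104.0, 43.0, 118.0]|370 [104.0, 42.0, 118.0]|380 [103.0, 41.0, 119.0]|390 [104.0, 39.0, 119.0]|col crop 480
0 [110.0, 95.0, 100.0]|10 [99.0, 93.0, 11
[... 228 characters left out ...]
02.0, 79.0, 118.0]|120 [110.0, 78.0, 106.0]|130 [110.0, 76.0, 106.0]|140 [93.0, 76.0, 136.0]|150 [92.0, 75.0, 136.0]|160 [93.0, 73.0, 136.0]|170 [92.0, 72.0, 137.0]|180 [93.0, 71.0, 137.0]|190 [93.0, 70.0, 137.0]|200 [94.0, 68.0, 137.0]|210 [94.0, 67.0, 137.0]|220 [95.0, 66.0, 136.0]|230 [95.0, 65.0, 135.0]|240 [95.0, 63.0, 136.0]|250 [95.0, 62.0, 136.0]|260 [95.0, 61.0, 137.0]|270 [95.0, 59.0, 138.0]|280 [97.0, 58.0, 135.0]|290 [97.0, 57.0, 136.0]|300 [97.0, 55.0, 136.0]|310 [97.0, 54.0, 136.0]|320 [97.0, 53.0, 136.0]|330 [109.0, 48.0, 117.0]|340 [109.0, 47.0, 118.0]|350 [109.0, 45.0, 119.0]|360 [109.0, 43.0, 118.0]|370 [109.0, 42.0, 119.0]|380 [110.0, 41.0, 118.0]|390 [111.0, 39.0, 118.0]|
```

View pics/w4.png

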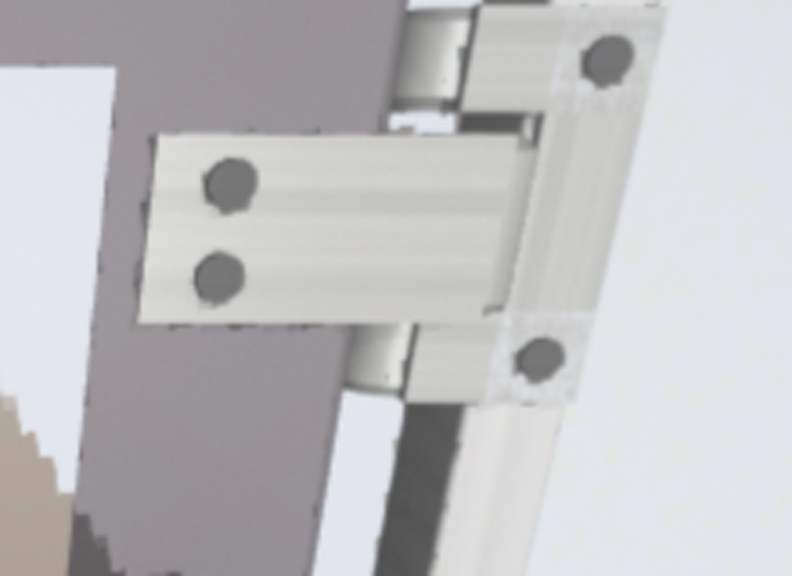

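The fit is clear now. The jamb barrels span rows 10–112 and from about 325 to 392, and the cover knuckle spans 135–325. The cover needs about 1.2 mm in +y, and x is about 3 mm short of aligned, as intended. I'll lower onto the seal.

Emit:
carry_out([
  [[0.12,0,0.3],[0,0,0],-1],
  [[0,0,0.3],[0,0,0],-1],
  [[0,0,0.3],[0,0,0],-1],
  [[0,0,0.2],[0,0,0],-1],
  [[0,0,0.1],[0,0,0],-1],
  [[0,0,0.1],[0,0,0],-1],
  [[0,0,0],[0,0,0],-1],
  [[0,0,0],[0,0,0],-1],
])

```text
clock: 10.07
tool_pos: [0.4867, 0.2833, 0.1413]
ee_rot: [2.454, 1.961, 0.0]
contact_force: [0.2, 0.6, -3.7]
width: 0.0125
finger_force: 88.3
```

```bash
python3 -c "from h import *; hf()"
```

```text
TCP in heater mm -2.32 -0.38 z 141.34 yaw -12.73 F [ 0.2  0.6 -3.7] t 10.0667
```

Emit:
carry_out([
  [[0,0,0.1],[0,0,0],-1],
  [[0,0,0.1],[0,0,0],-1],
  [[0,0,0.1],[0,0,0],-1],
  [[0,0,0],[0,0,0],-1],
  [[0,0,0],[0,0,0],-1],
])

```text
clock: 10.48
tool_pos: [0.4868, 0.2835, 0.139]
ee_rot: [2.454, 1.961, 0.001]
contact_force: [-1.4, 0.0, -0.5]
width: 0.0122
finger_force: 88.8
```

```bash
python3 -c "from h import *; hf()"
```

```text
TCP in heater mm -2.19 -0.22 z 139.0 yaw -12.73 F [-1.4  0.  -0.5] t 10.4833
```

Emit:
carry_out([
  [[0,0.1,0],[0,0,0],-1],
  [[0,0.1,0],[0,0,0],-1],
  [[0,0.1,0],[0,0,0],-1],
  [[0,0,0],[0,0,0],-1],
  [[0,0,0],[0,0,0],-1],
])

```text
clock: 10.9
tool_pos: [0.4897, 0.2829, 0.1385]
ee_rot: [-2.454, -1.961, -0.001]
contact_force: [-2.5, 1.9, 0.7]
width: 0.0123
finger_force: 89.0
```

```bash
python3 -c "from h import *; hf()"
```

```text
TCP in heater mm 0.71 -0.13 z 138.51 yaw -12.73 F [-2.5  1.9  0.7] t 10.9
```

Emit:
carry_out([
  [[0,0.1,0],[0,0,0],-1],
  [[0,0.1,0],[0,0,0],-1],
  [[0,0,0],[0,0,0],-1],
  [[0,0,0],[0,0,0],-1],
])

```text
clock: 11.23
tool_pos: [0.4904, 0.2829, 0.1384]
ee_rot: [-2.452, -1.959, 0.003]
contact_force: [-6.6, 1.9, 3.6]
width: 0.0121
finger_force: 89.4
```

```bash
python3 -c "from h import *; hf()"
```

```text
TCP in heater mm 1.38 0.01 z 138.4 yaw -12.74 F [-6.6  1.9  3.6] t 11.2333
```

The stop was felt at x of about +1.4, as expected. I'll back off about 1.5 mm and press down.

Emit:
carry_out([
  [[0,-0.15,0],[0,0,0],-1],
  [[0,-0.1,0],[0,0,0],-1],
  [[0,0,0.1],[0,0,0],-1],
  [[0,0,0.1],[0,0,0],-1],
  [[0,0,0.1],[0,0,0],-1],
  [[0,0,0.1],[0,0,0],-1],
  [[0,0,0],[0,0,0],-1],
  [[0,0,0],[0,0,0],-1],
  [[0,0,0],[0,0,0],-1],
])

```text
clock: 11.98
tool_pos: [0.4901, 0.2829, 0.1355]
ee_rot: [2.453, 1.961, 0.003]
contact_force: [0.3, 0.0, 4.9]
width: 0.0124
finger_force: 89.7
```

```bash
python3 -c "from h import *; hf()"
```

```text
TCP in heater mm 1.13 -0.03 z 135.49 yaw -12.74 F [0.3 0.  4.9] t 11.9833
```

Emit:
carry_out([
  [[0,-0.1,0.1],[0,0,0],-1],
  [[0,0,0.1],[0,0,0],-1],
  [[0,0,0.1],[0,0,0],-1],
  [[0,0,0.1],[0,0,0],-1],
  [[0,0,0],[0,0,0],-1],
  [[0,0,0],[0,0,0],-1],
  [[0,0,0],[0,0,0],-1],
  [[0,0,0],[0,0,0],-1],
])

```text
clock: 12.65
tool_pos: [0.4902, 0.283, 0.1345]
ee_rot: [2.452, 1.959, 0.006]
contact_force: [-4.0, -3.2, 15.3]
width: 0.012
finger_force: 91.3
```

```bash
python3 - <<'E'
from h import *
hf(); im,W=wrist(); np.savez('w5.npz',f=im['frame'],W=W)
cv2.imwrite('pics/w5.png',cv2.resize(im['frame'][60:220,400:620,::-1],None,fx=3.6,fy=3.6,interpolation=cv2.INTER_CUBIC))
z=W[...,2]; q=W[(abs(z-.118)<.006)&(np.hypot(W[...,0]-.489,W[...,1]-.283)<.1)]
co,*_=np.linalg.lstsq(np.c_[q[:,:2]-[.489,.283],np.ones(len(q))],q[:,2],rcond=None); print('plate slope, z',co.round(4))
E
```

```text
TCP in heater mm 1.18 0.02 z 134.47 yaw -12.74 F [-4.  -3.2 15.3] t 12.65
plate slope, z [-0.0006  0.0008  0.1178]
```

View pics/w5.png

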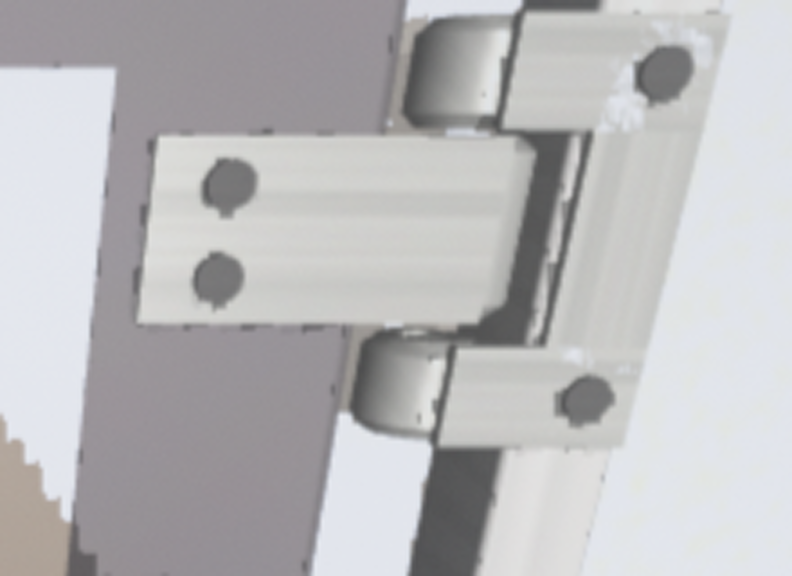

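The cover is fully down (plate top 0.1178, level). It sits between the jamb knuckles at rows 135–325, with gaps of about the same size at each end. A gap shows behind it, so I'll check x with depth.

```bash
python3 - <<'E'
from h import *
a=np.radians(-12.65); o=np.array([.489,.2832])
W=np.load('w5.npz')['W']; D=W[...,:2]-o
H=np.dstack([D@[np.cos(a),np.sin(a)]*1000,D@[-np.sin(a),np.cos(a)]*1000,W[...,2]*1000])
for nm,lo,hi in (('up barrel',82,91),('cover',56,72),('low barrel',40,48)):
    m=(H[...,1]>lo)&(H[...,1]<hi)&(H[...,0]>85)&(H[...,0]<125)&(H[...,2]>95)&(H[...,2]<122); q=H[m]
    print(nm)
    for x in np.arange(88,122,1.):
        k=abs(q[:,0]-x)<.5
        if k.sum()>2: print(int(x),k.sum(),np.round(np.percentile(q[k,2],[10,50,90]),1).tolist(),end='; ')
    print()
print('row profiles')
for cy in (180,230,280):
    v=int(60+cy/3.6); print(cy,[(u,*H[v,u].round(1).tolist()) for u in range(530,572,2)])
print('y extents: cover',[H[int(60+cy/3.6),535,1].round(1) for cy in (132,136,140,318,322,326,330)],'upper in',[H[int(60+cy/3.6),545,1:].round(1).tolist() for cy in (118,122,126,130,134)])
E
```

```text
up barrel
92 39 [108.2, 110.0, 112.2]; 93 128 [106.6, 110.1, 112.5]; 94 96 [106.9, 112.4, 114.3]; 95 95 [99.3, 113.4, 114.9]; 96 93 [99.2, 114.6, 116.0]; 97 63 [113.0, 115.2, 116.3]; 98 57 [114.9, 116.0, 116.9]; 99 70 [115.6, 116.6, 118.6]; 100 71 [116.0, 117.6, 118.7]; 101 52 [116.9, 118.1, 118.8]; 102 44 [117.1, 118.1, 118.5]; 103 37 [117.0, 118.0, 118.7]; 104 49 [116.9, 117.8, 118.7]; 105 47 [117.0, 117.8, 118.7]; 106 43 [117.1, 117.8, 118.8]; 107 51 [116.9, 118.0, 118.8]; 108 42 [116.9, 118.0, 119.0]; 109 46 [117.0, 117.8, 118.8]; 110 51 [117.2, 117.9, 118.7]; 111 43 [117.2, 118.0, 118.8]; 112 52 [116.7, 118.1, 118.8]; 113 41 [117.3, 117.9, 118.8]; 114 51 [116.9, 118.0, 119.1]; 115 49 [117.0, 118.0, 119.0]; 116 56 [117.5, 118.3, 119.5]; 117 47 [117.4, 118.4, 119.4]; 118 52 [117.5, 118.6, 119.6]; 119 43 [117.8, 118.5, 119.3]; 120 39 [117.6, 118.4, 119.4]; 121 43 [117.4, 118.1, 118.9]; 
cover
88 80 [117.5, 118.3, 119.2]; 89 78 [117.8, 118.5, 119.3]; 90 67 [117.6, 118.4, 119.3]; 91 73 [117.6, 118.3, 119.1]; 92 68 [117.9, 118.6, 119.3]; 93 82 [117.6, 118.5, 119.2]; 94 68 [117.6, 118.
[... 2968 characters left out ...]
0.1, 117.0), (538, 104.8, 59.8, 115.0), (540, 106.3, 59.7, 114.2), (542, 109.8, 59.2, 110.4), (544, 109.6, 59.5, 112.2), (546, 109.8, 59.6, 113.4), (548, 109.4, 59.9, 115.5), (550, 109.7, 60.0, 116.5), (552, 110.9, 60.0, 116.2), (554, 111.0, 60.1, 117.3), (556, 112.1, 60.1, 117.1), (558, 112.5, 60.2, 117.9), (560, 113.1, 60.3, 118.4), (562, 115.0, 60.1, 117.1), (564, 115.9, 60.1, 117.3), (566, 116.8, 60.1, 117.4), (568, 117.0, 60.2, 118.3), (570, 118.4, 60.2, 117.8)]
y extents: cover [np.float64(78.7), np.float64(78.2), np.float64(78.0), np.float64(53.1), np.float64(52.6), np.float64(52.1), np.float64(51.5)] upper in [[80.7, 117.6], [80.2, 118.5], [79.4, 118.8], [78.8, 105.6], [78.3, 106.4]]
```

Depth check:
- **x:** jamb face at about 110, so the hinge axis is near 100.3. The cover axis is about +0.5 mm from it, and the stop limits it to +1.5.
- **y:** centred within about 1 mm.
- **z:** on the hard rim and level, with a push of about 15 N.

Everything is within tolerance, so I'm handing in.

```bash
python3 -c "
from h import *
hf(); print(env.close_job()); hf()"
```

```text
TCP in heater mm 1.18 0.01 z 134.46 yaw -12.74 F [-3.3 -3.  16.6] t 12.7
the job is handed in; nothing more can be done
None
the job is handed in; nothing more can be done
```

The job is handed in at 12.7 s with the gripper still holding the cover level on the hard rim (about 15 N push); the left knuckle measured about 0.5 mm front to back and under 1 mm along the hinge axis from its place, the right one was not measured directly, and no verdict was returned.

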